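# Release and remove the clogged filter cartridge

### The job

The cartridge with the orange head in the bench air-filter unit is clogged: push its head down, without gripping or forcing it, until its latch lets go and it springs up, then draw it straight out and set it down gently, standing upright, on the floor of the white tray. Leave the two blue-headed cartridges latched, and do not disturb the other things on the bench.

Things in the scene. Friction and masses are not known exactly. Their poses are not given: they have to be found in the camera images.
- spent_centre (a point): Clogged filter cartridge: upright block 46 (x) x 56 (y) x 110 (z) mm, 0.2 to 0.34 kg, white pleated body, ORANGE head (top 18 mm). The point is its centre, 55 mm below the flat top; z up. Starts latched in one of the unit's three bays (which one varies), its top 20 mm above the deck. Once sprung up, grip it across its 46 mm (front and back faces, x) and draw it straight up.
- spent: The same orange-headed cartridge; origin at the centre of its flat foot. Latch: a spring pushes it up with about 8 N. Pushed down it unlatches after 4 to 15 mm, differently in each bay, and 2 to 3 mm further meets a hard stop. The push takes 5 to 12 N (15 N or more means the stop); keep it below 25 N. Pushed less it stays latched, and no pull frees it. Let go after unlatching, it springs up and stays standing loosely (1.5 mm play a side).
- spent_top (a point): Centre of the flat top of the orange head, where it is pushed. Latched: 20 mm above the deck; sprung up: 55 mm above it (the foot is then 55 mm below the deck, so it must rise 55 mm more to be free).
- unit_deck (a point): White air-filter unit, 150 (x) x 260 (y) mm, fixed; the point is the centre of its flat top (deck), 130 to 142 mm above the bench. z up; y runs along the row of three bays, wells of 49 x 59 mm at y = -80, 0 and 80 mm. The deck is clear for 50 mm before and behind each bay along x.
- unit: The same unit; origin 130 mm below the centre of its deck, same axes.
- tray: The same white tray as tray_in; origin at the centre of its underside, same axes.
- fresh_a_centre (a point): Cartridge of the same shape with a BLUE head, latched in another bay the same way; the point is its centre. It must stay latched.
- fresh_b_centre (a point): Second cartridge with a BLUE head, latched in the remaining bay; the point is its centre. It must stay latched.
- tray_in (a point): White open tray 210 (x) x 170 (y) x 45 (z) mm, walls 5 mm, floor 5 mm, fixed to the bench and empty; the point is the centre of its inner floor (200 x 160 mm); z up.
- beaker: Glass beaker, 80 mm wide, 100 mm tall, on the bench behind the unit and tray; origin at the centre of its underside. Bystander.
- jar: Amber jar with white cap, 72 mm wide, 90 mm tall, standing on the bench behind the unit; origin under its centre. Bystander.
- reagent: Blue bottle with white cap, 64 mm wide, 140 mm tall, standing on the bench to the left of the unit; origin under its centre. Bystander.
- dish: Glass dish, 100 mm wide, 22 mm tall, on the bench behind the tray; origin under its centre. Bystander.
- brush_grip (a point): Specimen brush 170 mm long lying on the bench to the left; the point is on its handle. Bystander.
Not all that is in view belongs to the job. Leave any red or turquoise look-alike of the spent alone.

How it is judged:
By the outcome, as a careful person would: the job done as asked, in the order asked, and still so for the second after the job is handed in, with the robot touching nothing.
It also fails if it takes over 48 s, if anything falls off the work surface, if the arm or the gripper's body presses on something with over 40 N, if the wrist force passes 120 N, or if a joint passes its speed limit or range.

### The arm

A 6-joint arm with a two-finger parallel gripper is mounted at the origin on the work surface. World frame = base frame: x ahead of the robot, y to its left, z up, the work surface at z = 0. Lengths are in m, angles in rad, forces in N, time in s.
With the tool pointing down it reaches from about 0.375 to 0.925 m from the base axis. Payload 5.7 kg.
Tool frame: the origin (TCP) lies on the centre line of the jaws, within the pads' length; the fingertips stand 25 mm ahead of it and the grasp point (between the pads) lies 6 mm ahead of it; z points along the fingers, y is the line along which they close (so a half turn about z gives the same grasp; the last joint's range is limited). The gripper opens to 88 mm and grips with 3 to 60 N. Pads are 20 mm wide; open, the fingers measure 115 mm over their backs; the gripper's body (75 mm by 178 mm) begins 61 mm behind the grasp point.
Start: joints at [1.161, 0.359, 1.51, -0, 1.272, -0.115], TCP at [0.174, 0.574, 0.248] pointing down, gripper open.
Joint ranges: [-2.97, 2.97], [-1.01, 2.36], [0.21, 2.38], [-0.96, 4.11], [0.2, 2.71], [-2.98, 2.98]. Speed limits (rad/s): [2.39, 2.39, 3.14, 3.14, 3.14, 3.14].

### API

Orientations are given as a unit quaternion [w, x, y, z].
In Python, from station import * gives the robot as it stands.
- The arm moves only by the tool move_arm, never from a script. Its argument "rows" is a list of rows, each a list of 7 numbers: the turn, a rotation vector about the tool's x, y, z in degrees, then the shift along the tool's x, y, z in m, then the closure, from 0 (fully open) to 1 (shut). A call has 1 to 8 rows; each row is the pose to reach, as a shift and turn from the pose commanded when the call began, along the tool's axes at that moment; what a row does not reach only later rows make up. A row lasts 1/12 s, in which the tool goes at most 41.7 mm and 7.16 degrees, less where a joint would pass 70% of its speed; a pose out of reach is approached as far as the arm can. A call with a gripper value outside its range is refused whole. The fingers move at their own pace and stop on an object; "force" is the grip in N (left out, the last holds). Time passes only in rows, so rows that repeat a pose let the fingers close. It gives the time, the measured TCP pose, the force, the opening and the grip force at its end, in the units of the state.
- read_state(): the state, without advancing time (a new reading comes with each control period).
- grab_frame(name): name is "scene" or "top" or "wrist"; returns a dict with "pixels" (384x512x3 uint8, red, green, blue), "camera_matrix" (3x3 intrinsics, pixels), "extrinsics" (4x4, takes a point from world to camera coordinates); the wrist camera has in their place "tool_from_camera" (4x4, takes a point from camera to tool coordinates, whose origin is the TCP and whose axes are the flange's). Camera axes: x right, y down, z forward; pixel columns grow to the right and rows downward; lengths in m; the calibration is good to about 2 mm. A picture is of the moment at which its call begins: read the wrist's pose just before it. There is no depth.
- close_job(): hands the job in; it is judged then, once.
The state is a dict: "time_s": time; "qpos": joint angles; "qd": joint speeds; "tau": joint torques, N m; "tcp_pos": TCP position; "tool_rot": TCP orientation; "wrist_force": force on the tool from outside, world axes, zero at the start; "moment": the same for the moment, N m; "width": opening from 0.0 (shut) to 1.0 (fully open); "finger_force": force on a finger pad.
Only numpy, scipy, OpenCV 4.12 (cv2) and the standard library are available. Lean on these libraries where they do the work, as an engineer would, in place of code of your own. Each camera call takes 0.05 s, during which the arm holds its last target. There are 200 camera calls.

## Working session

There is one attempt and no reset: what is moved stays moved. The work goes in short steps, Python scripts to look and compute and a tool call to move; the robot and the scene stay as the last step left them, time stands still between calls to the robot, and variables do not carry over. Pictures are saved under pics/ and viewed, at most 10 in all, crops included, and the job is handed in when it is done.

Besides the shell and the picture viewer there is one more tool, called after ">>>" in YAML: its name, and indented under it one key for each argument. move_arm: Moves the arm, as the interface text tells. Its arguments: {"type":"object","properties":{"rows":{"type":"array"},"force":{"type":"number"}},"required":["rows"]}

```bash
mkdir -p pics; ls
python3 - <<'E'
from station import *
import cv2,numpy as np
s=read_state();print(s)
for n in("scene","top"):
    f=grab_frame(n);cv2.imwrite(f"pics/{n}0.png",f["pixels"][:,:,::-1]);np.savez(f"{n}0.npz",**f);print(f["camera_matrix"],f["extrinsics"])
a=cv2.imread("pics/scene0.png");b=cv2.imread("pics/top0.png")
cv2.imwrite("pics/s.png",cv2.resize(a,(780,585),interpolation=3));cv2.imwrite("pics/t.png",cv2.resize(b,(780,585),interpolation=3))
E
```

```text
pics
{'time_s': 0.0, 'qpos': array([ 1.16091898e+00,  3.59490148e-01,  1.51139701e+00, -5.76430655e-06,
        1.27247294e+00, -1.15096555e-01]), 'qd': array([ 0.00146191,  0.00021817, -0.00066213,  0.00125441, -0.00079967,
       -0.00057625]), 'tau': array([ 2.81785642e-04, -5.15380096e+01, -2.70720112e+01,  6.75222510e-02,
        3.52363300e-02, -1.19708284e-04]), 'tcp_pos': array([0.17407721, 0.57354629, 0.24683186]), 'tool_rot': array([-2.26651305e-04,  1.46856428e-01,  9.89157424e-01, -8.54167567e-04]), 'wrist_force': array([-1.20310593, -0.24585444, -0.6568743 ]), 'moment': array([0.00353557, 0.04870742, 0.02313378]), 'finger_force': 0.0, 'width': 0.9977428431301709}
[[472.06943587   0.         251.22187537]
 [  0.         472.06943587 192.13141522]
 [  0.           0.           1.        ]] [[-0.80105598  0.59857318 -0.00441137  0.44033452]
 [ 0.4338889   0.57555451 -0.6931648  -0.23110712]
 [-0.41237088 -0.55717785 -0.72076564  1.52845696]
 [ 0.          0.          0.          1.        ]]
[[410.13894906   0.         250.7790035 ]
 [  0.         410.13894906 195.52773457]
 [  0.           0.           1.        ]] [[-0.02270163 -0.99972258 -0.00627657  0.08784272]
 [-0.98807818  0.02339255 -0.15216535  0.59113802]
 [ 0.15226996  0.00274734 -0.98833512  1.05052852]
 [ 0.          0.          0.          1.        ]]
```

View pics/s.png

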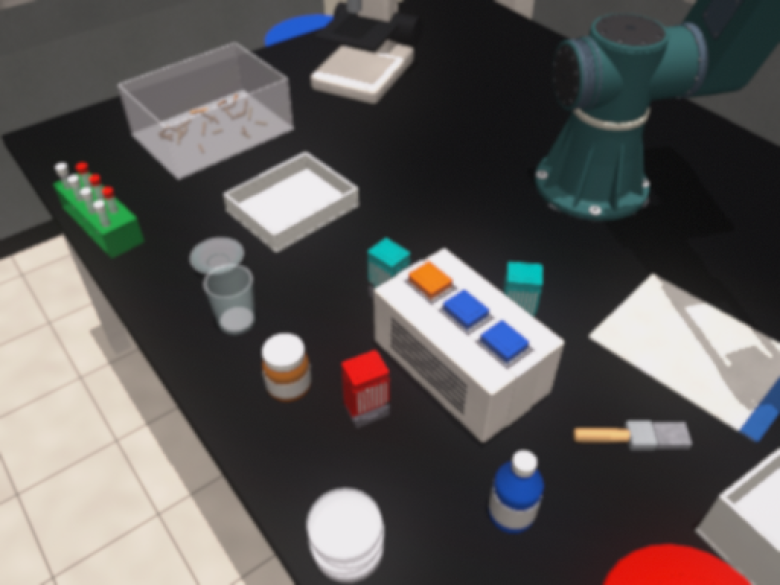

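View pics/t.png

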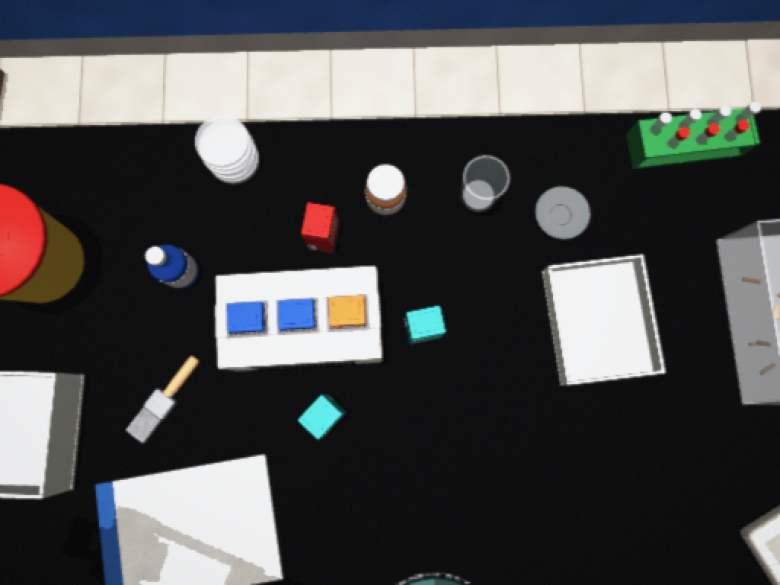

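The orange candidates: only the head at top view (347,311) (zoomed pixels, bay furthest right, scene (431,279)) is orange and sits in a bay. The red (320,226) and turquoise (425,324), (321,417) blocks stand on the bench and are look-alikes. The tray is at (605,320); the grey bin at the left edge is too large.

```bash
cat > h.py <<'E'
import cv2,numpy as np
from scipy.spatial.transform import Rotation as R
def ray(K,E,p):
    Rm,t=E[:3,:3],E[:3,3];d=Rm.T@np.linalg.solve(K,[p[0],p[1],1.]);return -Rm.T@t,d
def plane(K,E,p,z):
    c,d=ray(K,E,p);return c+d*(z-c[2])/d[2]
def tri(rs):
    A=np.zeros((3,3));b=np.zeros(3)
    for c,d in rs:
        d=d/np.linalg.norm(d);P=np.eye(3)-np.outer(d,d);A+=P;b+=P@c
    x=np.linalg.solve(A,b);return x,[np.linalg.norm(np.cross(x-c,d/np.linalg.norm(d))) for c,d in rs]
def blobs(rgb,lo,hi,amin=60):
    m=cv2.inRange(cv2.cvtColor(rgb,cv2.COLOR_RGB2HSV),np.array(lo),np.array(hi))
    cs,_=cv2.findContours(m,cv2.RETR_EXTERNAL,cv2.CHAIN_APPROX_NONE)
    return [c for c in sorted(cs,key=cv2.contourArea,reverse=True) if cv2.contourArea(c)>amin]
OR=((8,140,180),(22,255,255)); BL=((108,140,150),(122,255,255))
E
python3 - <<'E'
from h import *
F={n:np.load(n+"0.npz") for n in("scene","top")}
for n,f in F.items():
    for nm,c in(("or",OR),("bl",BL)):
        for b in blobs(f["pixels"],*c)[:4]:
            r=cv2.minAreaRect(b);print(n,nm,np.round(r[0],1),np.round(r[1],1),round(r[2],1),cv2.contourArea(b))
    for b in blobs(f["pixels"],(0,0,150),(180,60,255),800)[:8]:
        r=cv2.minAreaRect(b);print(n,"white",np.round(r[0]),np.round(r[1]),round(r[2],1),cv2.boundingRect(b))
t=F["top"]["pixels"][150:270,120:460,::-1];s=F["scene"]["pixels"][150:300,120:400,::-1]
cv2.imwrite("pics/crop.png",np.vstack([cv2.resize(t,(780,275),interpolation=2),cv2.resize(s,(560,300),interpolation=2).__class__ and cv2.copyMakeBorder(cv2.resize(s,(560,300),interpolation=2),0,0,0,220,0)]))
E
```

```text
scene or [282. 182.] [23.6 15.8] 40.6 283.0
scene bl [194.6  16.6] [11.7 46.2] 71.6 399.5
scene bl [331.1 222.4] [26.  16.6] 39.8 349.0
scene bl [341.  320.5] [17. 26.] 90.0 326.5
scene bl [305.5 201.5] [23.9 15.9] 39.8 308.0
scene white [ 96. 269.] [228. 191.] 90.0 (0, 155, 192, 229)
scene white [453. 226.] [119.  63.] 32.1 (387, 180, 125, 103)
scene white [307. 208.] [117.  59.] 41.3 (246, 163, 124, 98)
scene white [139.  86.] [38. 95.] 67.2 (89, 59, 102, 57)
scene white [191. 127.] [42. 79.] 62.4 (148, 100, 86, 56)
scene white [226. 350.] [59. 49.] 90.0 (202, 321, 50, 60)
scene white [237.  46.] [32. 65.] 88.4 (205, 30, 65, 33)
scene white [492. 328.] [67. 39.] 90.0 (472, 295, 40, 68)
top or [227.4 203.6] [18.2 22.6] 86.2 376.5
top bl [194.  205.5] [19. 22.] 90.0 387.0
top bl [160.4 207.7] [18.4 22.3] 86.6 375.0
top bl [ 69.1 331.5] [29.2 10.5] 84.3 259.5
top bl [106.5 178.5] [ 7. 15.] 90.0 62.5
top white [256.  73.] [ 84. 512.] 88.5 (0, 26, 512, 93)
top white [128. 346.] [ 83. 104.] 82.0 (74, 299, 111, 85)
top white [195. 208.] [ 61. 108.] 86.5 (141, 175, 110, 67)
top white [398. 209.] [81. 65.] 80.5 (360, 167, 77, 85)
top white [ 18. 285.] [82. 36.] 90.0 (0, 244, 37, 83)
top white [369. 139.] [33. 31.] 45.0 (353, 123, 34, 33)
```

View pics/crop.png

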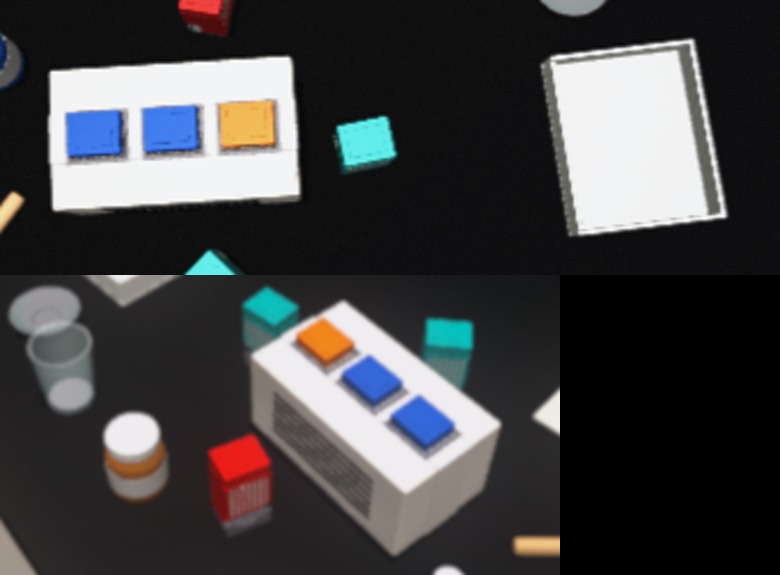

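The crop confirms it: the orange head is in the end bay next to the free turquoise block, and the two blue heads fill the other bays. The tray is at right.

Run:
```python
from h import *
from station import read_state
F={n:np.load(n+"0.npz") for n in("scene","top")}
def T(a,b): return tri([ray(F["scene"]["camera_matrix"],F["scene"]["extrinsics"],a),ray(F["top"]["camera_matrix"],F["top"]["extrinsics"],b)])
P=[]
for nm,a,b in(("or",(282,182),(227.4,203.6)),("b1",(305.5,201.5),(194,205.5)),("b2",(331.1,222.4),(160.4,207.7))):
    x,e=T(a,b);P.append(x);print(nm,x.round(4),np.round(e,4))
d=P[0]-P[2];print("spacing",np.linalg.norm(d),"yaw of y axis deg",np.degrees(np.arctan2(d[1],d[0])))
K,E=F["top"]["camera_matrix"],F["top"]["extrinsics"]
for nm,b in(("or",(227.4,203.6)),("b1",(194,205.5)),("b2",(160.4,207.7))): print(nm,[plane(K,E,b,z).round(4) for z in(.150,.156,.162)])
print("cam",ray(K,E,(0,0))[0])
g=F["top"]["pixels"]
for c in blobs(g,(0,0,150),(180,60,255),800):
    r=cv2.minAreaRect(c)
    if 390<r[0][0]<405:
        q=cv2.boxPoints(r);print("tray z.045/.005",[plane(K,E,p,.045)[:2].round(3) for p in q],[plane(K,E,p,.005)[:2].round(3) for p in q])
        c=cv2.moments(c);print(plane(K,E,(c["m10"]/c["m00"],c["m01"]/c["m00"]),.005))
    if 190<r[0][0]<200: print("unit",[plane(K,E,p,.136)[:2].round(3) for p in cv2.boxPoints(r)])
s=read_state();w=s["tool_rot"];print(R.from_quat([*w[1:],w[0]]).as_matrix().round(3))
```

```text
or [0.5569 0.1306 0.1582] [0.0008 0.0008]
b1 [0.5541 0.2107 0.1579] [0.001 0.001]
b2 [0.5508 0.2908 0.1581] [0.0009 0.0009]
spacing 0.1603492842756438 yaw of y axis deg -87.80059727217836
or [array([0.5586, 0.1306, 0.15  ]), array([0.5578, 0.1302, 0.156 ]), array([0.557 , 0.1298, 0.162 ])]
b1 [array([0.5559, 0.211 , 0.15  ]), array([0.5551, 0.2102, 0.156 ]), array([0.5543, 0.2093, 0.162 ])]
b2 [array([0.5524, 0.292 , 0.15  ]), array([0.5517, 0.2906, 0.156 ]), array([0.5509, 0.2893, 0.162 ])]
cam [0.42612081 0.07110396 1.12877631]
unit [array([0.623, 0.348]), array([0.633, 0.082]), array([0.483, 0.076]), array([0.473, 0.337])]
tray z.045/.005 [array([ 0.643, -0.218]), array([ 0.669, -0.392]), array([ 0.453, -0.409]), array([ 0.43, -0.24])] [array([ 0.651, -0.229]), array([ 0.678, -0.41 ]), array([ 0.454, -0.426]), array([ 0.43 , -0.251])]
[ 0.55094945 -0.32821221  0.005     ]
[[-0.957  0.291 -0.001]
 [ 0.291  0.957 -0.002]
 [ 0.    -0.002 -1.   ]]
```

>>> move_arm:
  rows:
    - [0, 0, 4.4, -0.031, -0.0195, 0, 0.2]
    - [0, 0, 8.9, -0.062, -0.039, 0, 0.5]
    - [0, 0, 13.3, -0.093, -0.0585, 0, 1]
    - [0, 0, 17.8, -0.124, -0.078, 0, 1]
    - [0, 0, 22.2, -0.155, -0.0975, 0, 1]
    - [0, 0, 26.6, -0.186, -0.117, 0, 1]
    - [0, 0, 31, -0.217, -0.1365, 0, 1]
    - [0, 0, 35.5, -0.248, -0.156, 0, 1]

```text
time_s: 0.77
tcp_pos: [0.3669, 0.3511, 0.2474]
tool_rot: [-0.0, 0.443, 0.897, -0.0]
wrist_force: [0.2, -0.3, -0.7]
width: 0.429
finger_force: 0.0
```

```bash
cat > go.py <<'E'
import sys,numpy as np
from scipy.spatial.transform import Rotation as R
from station import read_state
s=read_state();w=s["tool_rot"];M=R.from_quat([*w[1:],w[0]]).as_matrix();p=s["tcp_pos"]
if len(sys.argv)>1:
    x,y,z,a=map(float,sys.argv[1:]);c=np.radians(a)
    ty=np.array([np.cos(c),np.sin(c),0]);tz=np.array([0,0,-1.]);D=np.column_stack([np.cross(ty,tz),ty,tz])
    print("turn",np.degrees(R.from_matrix(M.T@D).as_rotvec()).round(2),"shift",(M.T@(np.array([x,y,z])-p)).round(4))
print("t",round(s["time_s"],2),"p",p.round(4),"ty yaw",round(np.degrees(np.arctan2(M[1,1],M[0,1])),2),"z",M[:,2].round(4),"F",s["wrist_force"].round(1),"w",round(s["width"],3),"ff",round(s["finger_force"],1))
E
python3 go.py 0.557 0.130 0.247 2.2
```

```text
turn [-3.00e-02  1.00e-02  3.52e+01] shift [-0.2911  0.0167  0.0004]
t 0.77 p [0.3669 0.3511 0.2474] ty yaw 37.4 z [-4.e-04 -4.e-04 -1.e+00] F [ 0.2 -0.3 -0.7] w 0.429 ff 0.0
```

>>> move_arm:
  rows:
    - [0, 0, 4.4, -0.0365, 0.002, 0, 1]
    - [0, 0, 8.8, -0.073, 0.004, 0, 1]
    - [0, 0, 13.2, -0.109, 0.006, 0, 1]
    - [0, 0, 17.6, -0.146, 0.008, 0, 1]
    - [0, 0, 22, -0.182, 0.01, 0, 1]
    - [0, 0, 26.4, -0.218, 0.0125, 0, 1]
    - [0, 0, 30.8, -0.255, 0.0145, 0, 1]
    - [0, 0, 35.2, -0.291, 0.0165, 0, 1]

```text
time_s: 1.43
tcp_pos: [0.5577, 0.1306, 0.2473]
tool_rot: [-0.0, 0.694, 0.72, -0.0]
wrist_force: [0.0, 0.9, 0.6]
width: 0.006
finger_force: 0.0
```

```bash
python3 go.py 0.557 0.130 0.247 2.2
cat > wr.py <<'E'
import sys
from h import *
from station import *
s=read_state();f=grab_frame("wrist");g=f["pixels"];n=sys.argv[1];z=float(sys.argv[2])
cv2.imwrite(f"pics/{n}.png",g[:,:,::-1])
w=s["tool_rot"];W=np.eye(4);W[:3,:3]=R.from_quat([*w[1:],w[0]]).as_matrix();W[:3,3]=s["tcp_pos"]
E=np.linalg.inv(W@f["tool_from_camera"]);K=f["camera_matrix"];np.savez(n+".npz",pixels=g,camera_matrix=K,extrinsics=E)
for nm,c in(("or",OR),("bl",BL)):
    for b in blobs(g,*c,amin=400)[:3]:
        r=cv2.minAreaRect(b);q=np.array([plane(K,E,p,z)[:2] for p in cv2.boxPoints(r)])
        print(nm,np.round(r[0]),"ctr",q.mean(0).round(4),"sides",np.linalg.norm(q[1]-q[0]).round(4),np.linalg.norm(q[2]-q[1]).round(4),"dirs",np.degrees(np.arctan2(*(q[1]-q[0])[::-1])).round(1),"bbox",cv2.boundingRect(b))
E
python3 wr.py w1 0.158
```

```text
turn [-0.04  0.01 -0.02] shift [-0.0005 -0.0007  0.0003]
t 1.43 p [0.5577 0.1306 0.2473] ty yaw 2.18 z [-7.e-04 -2.e-04 -1.e+00] F [0.  0.9 0.6] w 0.006 ff 0.0
or [256. 202.] ctr [0.5584 0.1308] sides 0.0445 0.0548 dirs 3.4 bbox (225, 168, 61, 70)
bl [255.  90.] ctr [0.5549 0.2118] sides 0.0453 0.056 dirs 2.2 bbox (221, 48, 69, 86)
```

View pics/w1.png

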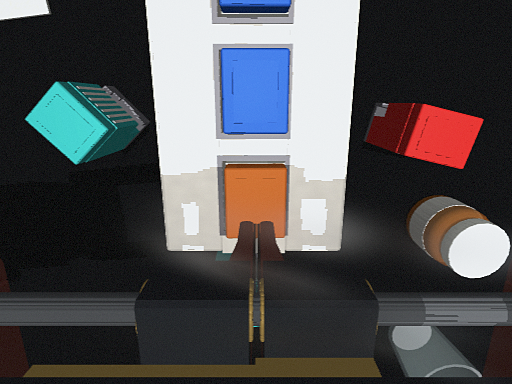

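The fingers are closed over the orange head (256,202), with a blue head next to it at (255,90). The centre agrees with the earlier measurement to 1–2 mm, so I'll go down.

>>> move_arm:
  rows:
    - [0, 0, 0, 0, 0, 0.012, 1]
    - [0, 0, 0, 0, 0, 0.028, 1]
    - [0, 0, 0, 0, 0, 0.044, 1]
    - [0, 0, 0, 0, 0, 0.054, 1]
    - [0, 0, 0, 0, 0, 0.058, 1]
    - [0, 0, 0, 0, 0, 0.059, 1]
    - [0, 0, 0, 0, 0, 0.06, 1]

```text
time_s: 2.07
tcp_pos: [0.5571, 0.1325, 0.1879]
tool_rot: [0.0, 0.692, 0.722, 0.0]
wrist_force: [0.3, -0.0, 0.2]
width: 0.002
finger_force: 0.0
```

>>> move_arm:
  rows:
    - [0, 0, 0, 0, 0, 0.001, 1]
    - [0, 0, 0, 0, 0, 0.002, 1]
    - [0, 0, 0, 0, 0, 0.003, 1]
    - [0, 0, 0, 0, 0, 0.004, 1]
    - [0, 0, 0, 0, 0, 0.005, 1]
    - [0, 0, 0, 0, 0, 0.006, 1]
    - [0, 0, 0, 0, 0, 0.006, 1]

```text
time_s: 2.65
tcp_pos: [0.5575, 0.1325, 0.1829]
tool_rot: [0.001, 0.692, 0.722, 0.001]
wrist_force: [-1.5, -0.0, 3.9]
width: 0.008
finger_force: 2.3
```

>>> move_arm:
  rows:
    - [0, 0, 0, 0, 0, 0.001, 1]
    - [0, 0, 0, 0, 0, 0.002, 1]
    - [0, 0, 0, 0, 0, 0.002, 1]

```text
time_s: 2.9
tcp_pos: [0.5575, 0.1325, 0.1808]
tool_rot: [0.001, 0.692, 0.722, 0.001]
wrist_force: [-1.3, 0.2, 5.4]
width: 0.004
finger_force: 2.4
```

>>> move_arm:
  rows:
    - [0, 0, 0, 0, 0, 0.001, 1]
    - [0, 0, 0, 0, 0, 0.002, 1]
    - [0, 0, 0, 0, 0, 0.002, 1]

```text
time_s: 3.15
tcp_pos: [0.5574, 0.1325, 0.1797]
tool_rot: [0.001, 0.692, 0.722, 0.001]
wrist_force: [-3.5, -0.7, 12.5]
width: 0.003
finger_force: 5.8
```

>>> move_arm:
  rows:
    - [0, 0, 0, 0, 0, 0.0005, 1]
    - [0, 0, 0, 0, 0, 0.0005, 1]

```text
time_s: 3.32
tcp_pos: [0.5575, 0.1325, 0.1797]
tool_rot: [0.001, 0.692, 0.722, 0.001]
wrist_force: [-4.4, -0.8, 16.0]
width: 0.006
finger_force: 7.5
```

16 N with no further motion means I'm at the stop. I'll lift and see whether it springs up.

>>> move_arm:
  rows:
    - [0, 0, 0, 0, 0, -0.004, 1]
    - [0, 0, 0, 0, 0, -0.01, 1]
    - [0, 0, 0, 0, 0, -0.018, 1]
    - [0, 0, 0, 0, 0, -0.028, 1]
    - [0, 0, 0, 0, 0, -0.04, 1]
    - [0, 0, 0, 0, 0, -0.055, 1]
    - [0, 0, 0, 0, 0, -0.075, 1]
    - [0, 0, 0, 0, 0, -0.09, 1]

```text
time_s: 3.98
tcp_pos: [0.5573, 0.1323, 0.269]
tool_rot: [0.0, 0.692, 0.722, 0.0]
wrist_force: [0.2, -1.1, -1.1]
width: 0.006
finger_force: 0.0
```

```bash
python3 go.py 0.5582 0.130 0.26 2.2;python3 wr.py w2 0.158
python3 - <<'E'
from h import *
from station import *
S=grab_frame("scene");b=blobs(S["pixels"],*OR);print(len(b),[np.round(cv2.minAreaRect(c)[0],1) for c in b],cv2.boundingRect(b[0]))
cv2.imwrite("pics/s2.png",cv2.resize(S["pixels"][130:280,220:420,::-1],(600,450),interpolation=2))
E
```

```text
turn [0.06 0.01 0.21] shift [-0.0023  0.0008  0.009 ]
t 3.98 p [0.5573 0.1323 0.269 ] ty yaw 2.41 z [ 1.1e-03 -1.0e-04 -1.0e+00] F [ 0.2 -1.1 -1.1] w 0.006 ff 0.0
or [253. 210.] ctr [0.5566 0.1181] sides 0.0504 0.0633 dirs 2.4 bbox (222, 175, 63, 72)
bl [256.  94.] ctr [0.5548 0.2118] sides 0.0552 0.0448 dirs 90.9 bbox (225, 56, 62, 77)
bl [256.   8.] ctr [0.5527 0.2705] sides 0.045 0.0107 dirs 2.4 bbox (224, 0, 65, 18)
1 [array([283.7, 170.4])] (271, 162, 27, 18)
```

View pics/s2.png

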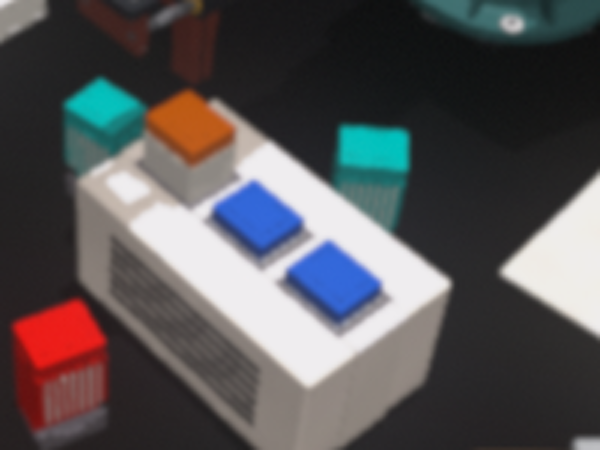

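It has sprung up: orange head at (190,125) in the crop, white body showing, and both blue heads still low. Next I'll open the gripper and descend to grip 21 mm below the top.

>>> move_arm:
  rows:
    - [0, 0, 0, -0.001, 0.0005, 0, 0]
    - [0, 0, 0, -0.002, 0.001, 0, 0]
    - [0, 0, 0, -0.002, 0.001, 0, 0]
    - [0, 0, 0, -0.002, 0.001, 0, 0]
    - [0, 0, 0, -0.002, 0.001, 0, 0]
    - [0, 0, 0, -0.002, 0.001, 0, 0]
    - [0, 0, 0, -0.002, 0.001, 0.005, 0]
    - [0, 0, 0, -0.002, 0.001, 0.01, 0]

```text
time_s: 4.75
tcp_pos: [0.5582, 0.1304, 0.2568]
tool_rot: [0.0, 0.692, 0.722, 0.0]
wrist_force: [0.4, 0.0, -0.6]
width: 0.572
finger_force: 0.0
```

```bash
python3 go.py 0.5582 0.130 0.178 2.2; python3 wr.py w3 0.193
```

```text
turn [0.02 0.01 0.21] shift [-0.0004 -0.0001  0.0788]
t 4.75 p [0.5582 0.1304 0.2568] ty yaw 2.41 z [ 4.e-04 -1.e-04 -1.e+00] F [ 0.4  0.  -0.6] w 0.572 ff 0.0
or [252. 214.] ctr [0.5563 0.1304] sides 0.0442 0.0552 dirs 2.4 bbox (218, 176, 68, 77)
bl [254.  90.] ctr [0.5551 0.211 ] sides 0.0385 0.0474 dirs 2.4 bbox (222, 50, 66, 82)
bl [254.   4.] ctr [0.5531 0.2587] sides 0.0382 0.0046 dirs 2.4 bbox (221, 0, 68, 10)
```

View pics/w3.png

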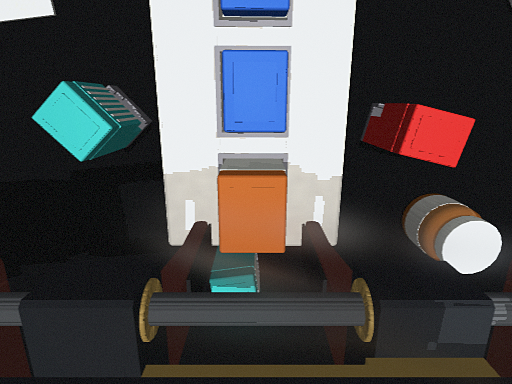

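The head (252,214) is unobstructed between the open fingers, with its centre at (0.556, 0.130).

>>> move_arm:
  rows:
    - [0, 0, 0, 0, -0.0015, 0.005, 0]
    - [0, 0, 0, 0, -0.0015, 0.015, 0]
    - [0, 0, 0, 0, -0.0015, 0.03, 0]
    - [0, 0, 0, 0, -0.0015, 0.045, 0]
    - [0, 0, 0, 0, -0.0015, 0.06, 0]
    - [0, 0, 0, 0, -0.0015, 0.071, 0]
    - [0, 0, 0, 0, -0.0015, 0.077, 0]
    - [0, 0, 0, 0, -0.0015, 0.078, 0]

```text
time_s: 5.47
tcp_pos: [0.5555, 0.1302, 0.1775]
tool_rot: [-0.001, 0.692, 0.722, -0.001]
wrist_force: [0.1, 0.7, 0.5]
width: 1.0
finger_force: 0.0
```

>>> move_arm:
  rows:
    - [0, 0, 0, 0, 0, 0, 0.2]
    - [0, 0, 0, 0, 0, 0, 0.35]
    - [0, 0, 0, 0, 0, 0, 0.45]
    - [0, 0, 0, 0, 0, 0, 0.55]
    - [0, 0, 0, 0, 0, 0, 0.7]
    - [0, 0, 0, 0, 0, 0, 0.7]
    - [0, 0, 0, 0, 0, 0, 0.7]
    - [0, 0, 0, 0, 0, 0, 0.7]
  force: 20

```text
time_s: 6.13
tcp_pos: [0.5565, 0.1303, 0.1794]
tool_rot: [0.0, 0.692, 0.722, -0.0]
wrist_force: [0.1, -0.5, 2.8]
width: 0.521
finger_force: 19.9
```

>>> move_arm:
  rows:
    - [0, 0, 0, 0, 0, -0.003, 0.7]
    - [0, 0, 0, 0, 0, -0.007, 0.7]
    - [0, 0, 0, 0, 0, -0.012, 0.7]
    - [0, 0, 0, 0, 0, -0.018, 0.7]
    - [0, 0, 0, 0, 0, -0.024, 0.7]
    - [0, 0, 0, 0, 0, -0.03, 0.7]
    - [0, 0, 0, 0, 0, -0.036, 0.7]
    - [0, 0, 0, 0, 0, -0.042, 0.7]

```text
time_s: 6.8
tcp_pos: [0.5566, 0.1303, 0.2219]
tool_rot: [0.0, 0.692, 0.722, 0.0]
wrist_force: [0.8, -0.2, -3.5]
width: 0.524
finger_force: 20.0
```

>>> move_arm:
  rows:
    - [0, 0, 0, 0, 0, -0.006, 0.7]
    - [0, 0, 0, 0, 0, -0.012, 0.7]
    - [0, 0, 0, 0, 0, -0.018, 0.7]
    - [0, 0, 0, 0, 0, -0.024, 0.7]
    - [0, 0, 0, 0, 0, -0.032, 0.7]
    - [0, 0, 0, 0, 0, -0.04, 0.7]
    - [0, 0, 0, 0, 0, -0.048, 0.7]
    - [0, 0, 0, 0, 0, -0.05, 0.7]

```text
time_s: 7.47
tcp_pos: [0.5574, 0.1304, 0.273]
tool_rot: [0.001, 0.692, 0.722, 0.001]
wrist_force: [0.5, 0.2, -2.9]
width: 0.525
finger_force: 20.0
```

```bash
python3 go.py 0.549 -0.316 0.27 5
python3 - <<'E'
from h import *
from station import *
S=grab_frame("scene")
cv2.imwrite("pics/s4.png",cv2.resize(S["pixels"][80:290,130:410,::-1],(780,585),interpolation=2))
T=grab_frame("top");K,E=T["camera_matrix"],T["extrinsics"]
print([cv2.boundingRect(b) for b in blobs(T["pixels"],*OR)])
# tray inner-floor edges and rim in grey
g=cv2.cvtColor(T["pixels"],cv2.COLOR_RGB2GRAY);print(g[209,340:450]);print(g[160:265,398])
E
```

```text
turn [ 0.14 -0.   -2.59] shift [-0.4457 -0.0272  0.0029]
t 7.47 p [0.5574 0.1304 0.273 ] ty yaw 2.41 z [ 2.5e-03  2.0e-04 -1.0e+00] F [ 0.5  0.2 -2.9] w 0.525 ff 20.0
[]
[ 14  17  16  15  16  14  14  15  16  15  16  15  14  14  16  15  15  14
  16  18  52 114 112 102 118 202 238 243 243 243 243 243 244 243 243 243
 243 243 243 243 243 243 243 243 243 243 243 243 243 243 243 243 243 243
 243 243 243 243 243 243 243 243 243 243 243 242 242 243 243 242 242 242
 243 242 242 242 242 242 242 242 242 238 175 109  98  95  97 121 220 213
 121  34  13  14  13  14  15  14  13  14  14  15  14  13  15  14  15  14
  15  16]
[ 14  15  16  15  15  14  12  15  15  87 234 219 130 137 237 242 243 243
 243 243 243 243 243 243 243 243 243 243 243 243 243 243 243 243 243 243
 243 243 243 243 243 243 243 243 243 243 243 243 243 243 243 243 243 243
 243 243 243 243 243 243 243 243 243 243 243 243 242 242 242 243 243 243
 243 242 242 243 243 242 243 243 242 242 243 242 242 242 239 188 233 136
  39  14  15  13  15  17  12  14  14  13  17  14  16  13  14]
```

View pics/s4.png

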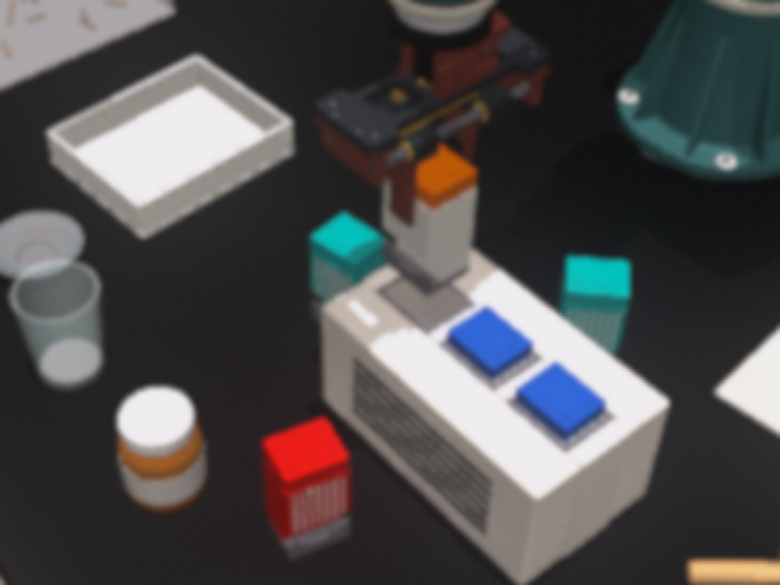

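The cartridge hangs upright, gripped, with its foot well clear of the deck, and both blue heads are still seated. Now over to the tray.

>>> move_arm:
  rows:
    - [0, 0, -0.2, -0.01, -0.001, 0, 0.7]
    - [0, 0, -0.4, -0.028, -0.002, 0, 0.7]
    - [0, 0, -0.6, -0.055, -0.003, 0, 0.7]
    - [0, 0, -0.8, -0.085, -0.005, 0, 0.7]
    - [0, 0, -1, -0.115, -0.007, 0, 0.7]
    - [0, 0, -1.2, -0.145, -0.009, 0, 0.7]
    - [0, 0, -1.4, -0.175, -0.011, 0, 0.7]
    - [0, 0, -1.6, -0.205, -0.013, 0, 0.7]

```text
time_s: 8.23
tcp_pos: [0.5512, -0.0771, 0.2706]
tool_rot: [-0.0, 0.682, 0.732, -0.0]
wrist_force: [1.3, -0.2, -3.0]
width: 0.52
finger_force: 20.0
```

>>> move_arm:
  rows:
    - [0, 0, -0.2, -0.03, -0.002, 0, 0.7]
    - [0, 0, -0.4, -0.06, -0.004, 0, 0.7]
    - [0, 0, -0.5, -0.09, -0.006, 0, 0.7]
    - [0, 0, -0.6, -0.12, -0.008, 0, 0.7]
    - [0, 0, -0.7, -0.15, -0.009, 0, 0.7]
    - [0, 0, -0.8, -0.18, -0.011, 0, 0.7]
    - [0, 0, -0.9, -0.205, -0.012, 0, 0.7]
    - [0, 0, -1, -0.225, -0.013, 0, 0.7]

```text
time_s: 8.9
tcp_pos: [0.5539, -0.3033, 0.2703]
tool_rot: [-0.0, 0.676, 0.737, -0.001]
wrist_force: [0.9, 0.4, -2.9]
width: 0.524
finger_force: 20.0
```

```bash
python3 go.py 0.549 -0.316 0.11 5
```

```text
turn [-0.08  0.01 -0.05] shift [-0.0122 -0.0057  0.1603]
t 8.9 p [ 0.5539 -0.3033  0.2703] ty yaw 4.95 z [-1.4e-03 -3.0e-04 -1.0e+00] F [ 0.9  0.4 -2.9] w 0.524 ff 20.0
```

>>> move_arm:
  rows:
    - [0, 0, 0, -0.003, -0.001, 0.01, 0.7]
    - [0, 0, 0, -0.007, -0.003, 0.03, 0.7]
    - [0, 0, 0, -0.012, -0.006, 0.055, 0.7]
    - [0, 0, 0, -0.012, -0.006, 0.08, 0.7]
    - [0, 0, 0, -0.012, -0.006, 0.105, 0.7]
    - [0, 0, 0, -0.012, -0.006, 0.13, 0.7]
    - [0, 0, 0, -0.012, -0.006, 0.146, 0.7]
    - [0, 0, 0, -0.012, -0.006, 0.154, 0.7]

```text
time_s: 9.57
tcp_pos: [0.5475, -0.3111, 0.1135]
tool_rot: [-0.003, 0.675, 0.737, -0.0]
wrist_force: [0.7, 0.8, -2.7]
width: 0.522
finger_force: 20.0
```

>>> move_arm:
  rows:
    - [0, 0, 0, 0, 0, 0.001, 0.7]
    - [0, 0, 0, 0, 0, 0.0025, 0.7]
    - [0, 0, 0, 0, 0, 0.004, 0.7]
    - [0, 0, 0, 0, 0, 0.005, 0.7]
    - [0, 0, 0, 0, 0, 0.006, 0.7]
    - [0, 0, 0, 0, 0, 0.007, 0.7]
    - [0, 0, 0, 0, 0, 0.008, 0.7]

```text
time_s: 10.15
tcp_pos: [0.5503, -0.3131, 0.1097]
tool_rot: [0.001, 0.676, 0.737, 0.0]
wrist_force: [0.4, 0.9, -2.7]
width: 0.525
finger_force: 20.0
```

>>> move_arm:
  rows:
    - [0, 0, 0, 0, 0, 0.001, 0.7]
    - [0, 0, 0, 0, 0, 0.002, 0.7]
    - [0, 0, 0, 0, 0, 0.003, 0.7]
    - [0, 0, 0, 0, 0, 0.004, 0.7]

```text
time_s: 10.48
tcp_pos: [0.55, -0.3129, 0.1051]
tool_rot: [0.0, 0.676, 0.737, -0.0]
wrist_force: [0.1, -0.3, -3.3]
width: 0.522
finger_force: 20.0
```

>>> move_arm:
  rows:
    - [0, 0, 0, 0, 0, 0.0007, 0.7]
    - [0, 0, 0, 0, 0, 0.0014, 0.7]
    - [0, 0, 0, 0, 0, 0.002, 0.7]

```text
time_s: 10.73
tcp_pos: [0.55, -0.3129, 0.1031]
tool_rot: [-0.0, 0.676, 0.737, -0.0]
wrist_force: [0.6, -0.2, -4.1]
width: 0.521
finger_force: 20.0
```

>>> move_arm:
  rows:
    - [0, 0, 0, 0, 0, 0.0007, 0.7]
    - [0, 0, 0, 0, 0, 0.0014, 0.7]
    - [0, 0, 0, 0, 0, 0.002, 0.7]

```text
time_s: 10.98
tcp_pos: [0.55, -0.3129, 0.1011]
tool_rot: [0.0, 0.676, 0.737, -0.0]
wrist_force: [-0.5, -0.1, -3.6]
width: 0.525
finger_force: 20.0
```

>>> move_arm:
  rows:
    - [0, 0, 0, 0, 0, 0.0005, 0.7]
    - [0, 0, 0, 0, 0, 0.001, 0.7]
    - [0, 0, 0, 0, 0, 0.001, 0.7]

```text
time_s: 11.23
tcp_pos: [0.5499, -0.3129, 0.1001]
tool_rot: [-0.0, 0.676, 0.737, -0.0]
wrist_force: [-0.0, -0.1, -3.6]
width: 0.525
finger_force: 20.0
```

>>> move_arm:
  rows:
    - [0, 0, 0, 0, 0, 0.0005, 0.7]
    - [0, 0, 0, 0, 0, 0.001, 0.7]
    - [0, 0, 0, 0, 0, 0.001, 0.7]

```text
time_s: 11.48
tcp_pos: [0.55, -0.3129, 0.0991]
tool_rot: [-0.0, 0.676, 0.737, -0.0]
wrist_force: [-0.4, -0.4, -3.1]
width: 0.523
finger_force: 20.0
```

>>> move_arm:
  rows:
    - [0, 0, 0, 0, 0, 0.0005, 0.7]
    - [0, 0, 0, 0, 0, 0.001, 0.7]
    - [0, 0, 0, 0, 0, 0.001, 0.7]

```text
time_s: 11.73
tcp_pos: [0.5501, -0.313, 0.0983]
tool_rot: [0.0, 0.676, 0.737, -0.0]
wrist_force: [0.1, 0.2, -2.3]
width: 0.517
finger_force: 20.0
```

>>> move_arm:
  rows:
    - [0, 0, 0, 0, 0, 0.0005, 0.7]
    - [0, 0, 0, 0, 0, 0.001, 0.7]
    - [0, 0, 0, 0, 0, 0.001, 0.7]

```text
time_s: 11.98
tcp_pos: [0.55, -0.3131, 0.0983]
tool_rot: [0.0, 0.676, 0.737, -0.0]
wrist_force: [-2.9, 1.3, 5.6]
width: 0.523
finger_force: 20.0
```

It touched down gently. Next: release, check, retreat.

>>> move_arm:
  rows:
    - [0, 0, 0, 0, 0, -0.0005, 0.7]
    - [0, 0, 0, 0, 0, -0.0005, 0.45]
    - [0, 0, 0, 0, 0, -0.0005, 0.4]
    - [0, 0, 0, 0, 0, -0.0005, 0.35]
    - [0, 0, 0, 0, 0, -0.0005, 0.25]
    - [0, 0, 0, 0, 0, -0.0005, 0.1]
    - [0, 0, 0, 0, 0, -0.0005, 0]
    - [0, 0, 0, 0, 0, -0.0005, 0]

```text
time_s: 12.65
tcp_pos: [0.55, -0.3129, 0.0976]
tool_rot: [0.0, 0.676, 0.737, -0.0]
wrist_force: [0.8, -0.0, 0.4]
width: 0.914
finger_force: 0.0
```

>>> move_arm:
  rows:
    - [0, 0, 0, 0, 0, 0, 0]
    - [0, 0, 0, 0, 0, -0.003, 0]
    - [0, 0, 0, 0, 0, -0.01, 0]
    - [0, 0, 0, 0, 0, -0.022, 0]
    - [0, 0, 0, 0, 0, -0.04, 0]
    - [0, 0, 0, 0, 0, -0.065, 0]
    - [0, 0, 0, 0, 0, -0.095, 0]
    - [0, 0, 0, 0, 0, -0.125, 0]

```text
time_s: 13.32
tcp_pos: [0.5498, -0.3128, 0.2249]
tool_rot: [0.0, 0.676, 0.737, -0.0]
wrist_force: [0.6, 0.2, 0.3]
width: 0.999
finger_force: 0.0
```

```bash
python3 go.py
python3 - <<'E'
from h import *
from station import *
S=grab_frame("scene")["pixels"][:,:,::-1]
cv2.imwrite("pics/s5.png",cv2.resize(S[60:330,110:410],(660,594),interpolation=2))
E
```

```text
t 13.32 p [ 0.5498 -0.3128  0.2249] ty yaw 5.01 z [ 1.e-04 -2.e-04 -1.e+00] F [0.6 0.2 0.3] w 0.999 ff 0.0
```

View pics/s5.png

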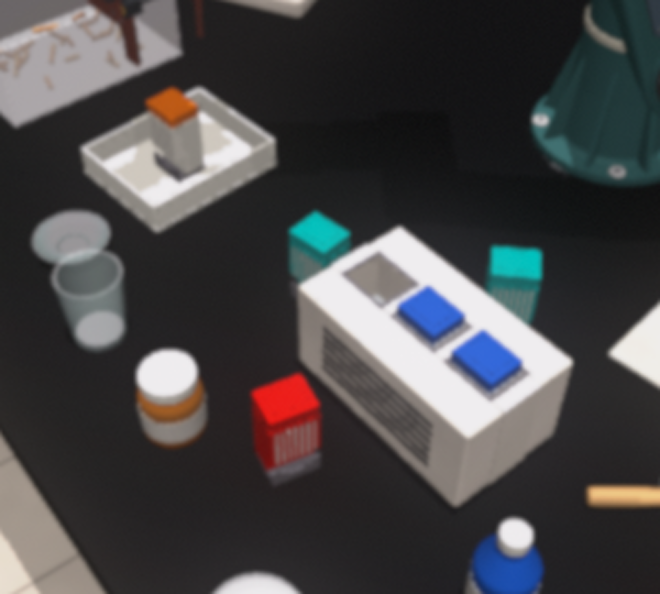

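The orange cartridge stands upright in the tray (175,135). Its bay is empty (378,278), both blue heads are still latched, and the gripper is clear of everything.

```bash
python3 -c "
from station import *
print(close_job())"
```

```text
the job is handed in; nothing more can be done
None
```

I unlatched the orange cartridge, drew it out and stood it upright in the white tray; both blue cartridges are still latched, nothing else looks disturbed in the last picture, and I handed the job in after about 13 s of robot time.

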